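Put the blue hand drive into gear

TASK

Put the hand drive with the blue change knob into gear: slide its blue knob fully home towards the toothed wheel, and rock that wheel's spindle by the black bar handle on top until the sprung tooth has dropped fully into a gap between two brass teeth, then let go. Leave the identical drive with the red knob out of gear, as it is.

Things in the scene. Friction and masses are not known exactly. Their poses are not given: they have to be found in the camera images.
- blue_knob_grip (a point): Blue change knob: upright, round, 24 mm across, z = 50 to 80 mm; point on its axis at z = 65. On a 36 x 36 mm slide block (top z = 42). Slides level along the point's +x, straight at the spindle axis: 145 mm from it out of gear, 120 mm fully home (hard stop). Friction 6 N, up to 10 N against the tooth spring; stays where left. A grey bridge (top z = 52) is 67 to 85 mm from the spindle axis.
- blue_handle (a point): Centre of the black bar handle on top of the blue drive's upright spindle, on its axis, z = 84 mm. Bar 84 mm long (10 mm at each end blue), 16 wide, z = 74 to 94; point x runs along the bar. Turns about the vertical both ways, friction 0.12 N m, stays where left. Below, at z = 26 to 42, is the wheel, 96 mm over its teeth. The drive's 240 x 120 x 12 mm plate is screwed down.
- blue_spindle (a joint): Angle of the blue spindle, rad, growing anticlockwise seen from above. The wheel has 6 brass teeth (18 mm wide) and 6 gaps, every 60 degrees; the bar lies over two opposite gaps. A gap faces the sprung tooth at 0 and multiples of 60 degrees (at 0 the bar points along the line from knob to spindle); within 8 degrees is enough. At the start a brass tooth faces it.
- blue_tooth_tip (a point): Tip (z = 34 mm) of the sprung tooth: steel, 12 mm wide, round nose, carried by the blue knob's slide, pointing at the spindle axis. Distance from that axis: 62 mm out of gear, about 48 butted on a brass tooth with the knob home (spring, 2.5 N), 37 fully in a gap. With the knob home it springs in as soon as a gap comes round; turning first, then sliding, works too.
- red_knob_grip (a point): The same point on the red change knob of the other, identical drive, which must stay out of gear.
- red_handle_end (a point): End of the bar handle (red for 10 mm at both ends) of the red drive, 42 mm from its spindle axis, z = 84 mm. To be left as it is.

How it is judged (in metres and radians):
At the end, for the whole second after the job is handed in: The blue knob is within 5 mm of fully home (less than 125 mm from the spindle axis) and the sprung tooth is within 5.5 mm of full depth in a gap (its tip less than 42.5 mm from the spindle axis) (horizontal distance between blue_knob_grip and blue_handle below 0.125 m and horizontal distance between blue_tooth_tip and blue_handle below 0.0425 m); the robot touches nothing.
It fails at once if the red knob is shifted by more than 8 mm (distance of red_knob_grip from where it was at the start of the episode above 0.008 m).
It fails at once if the red drive's bar handle is turned (its end moves by more than 12 mm) (distance of red_handle_end from where it was at the start of the episode above 0.012 m).
It also fails if it takes over 40 s, if anything falls off the work surface, if the arm or the gripper's body presses on something with over 40 N, if the wrist force passes 120 N, or if a joint passes its speed limit or range.

ROBOT

A 6-joint arm with a two-finger parallel gripper is mounted at the origin on the work surface; the furniture and walls round the work are solid. World frame = base frame: x ahead of the robot, y to its left, z up, the work surface at z = 0. Lengths are in mm, angles in rad, forces in N, time in s.
With the tool pointing down it reaches from about 350 to 975 mm from the base axis. Payload 7.1 kg.
Tool frame: the origin (TCP) lies between the finger pads; the fingertips stand 17 mm ahead of it and the grasp point (between the pads) lies 2 mm behind it (tip_reach is the y of the fingertips in the tool frame, in mm); y points along the fingers, x is the direction in which the jaws open and shut, and the axes are right-handed (so a half turn about y gives the same grasp; the last joint's range is limited). The gripper opens to 88 mm and grips with 3 to 60 N. Pads are 20 mm wide; open, the fingers measure 115 mm over their backs; the gripper's body (75 mm by 178 mm) begins 61 mm behind the grasp point.
Start: joints at [1.151, 0.423, 1.63, -0, 1.089, -0.019], TCP at [243.815, 575.464, 239.675] pointing down, gripper open.
Joint ranges: [-3, 3], [-0.9, 2.11], [0.09, 2.58], [-1.31, 4.45], [0.11, 2.69], [-2.54, 2.54]. Speed limits (rad/s): [2.39, 2.39, 3.01, 3.14, 3.14, 3.14].

INTERFACE

Orientations are given as a rotation vector (axis times angle).
In Python, from workcell import get_obs, get_image, camera_model, close_job, silhouettes, tip_of, tip_reach gives the robot as it stands. The module is installed in compiled form; this text tells all that it offers.
- The arm moves only by the tool arm_command, never from a script. Its argument "targets" is a list of rows, each a list of 4 numbers: the shift along the tool's x, y, z in mm, then the turn about the tool's y in rad. A call has 1 to 20 rows; each row shifts and turns the commanded pose from where the row before left it, along the tool's axes as they then stand; what a row does not reach is not made up. A row lasts 1/12 s, in which the tool goes at most 41.7 mm and 7.16 degrees, less where a joint would pass 70% of its speed; a pose out of reach is approached as far as the arm can. A call is refused whole if a number of a shift passes 41.7 or a number of a turn 0.125, either way. A call with a gripper value outside its range is refused whole. "gripper" is the opening in per cent of the stroke, from 0 (shut) to 100 (fully open), set as the call begins (left out, the last holds). The fingers move at their own pace and stop on an object; the grip force is fixed at half the most. Time passes only in rows, so rows that do not move let the fingers close. It gives the time, the measured TCP pose, the force and the opening at its end, in the units of the state.
- get_obs(): the state, without advancing time (a new reading comes with each control period).
- get_image(name): name is "scene" or "side" or "wrist"; returns the picture (400x640x3 uint8, blue, green, red); there is no depth.
- camera_model(name): a dict with "mtx" (3x3 intrinsics, pixels), "position" and "orientation" of the camera in the world. Camera axes: x right, y up, looking along -z (the intrinsics and any distortion apply to the point x, -y, -z); pixel columns grow to the right and rows downward; lengths in mm; the calibration is good to about 2 mm. A picture is of the moment at which its call begins: read the wrist's pose just before it. camera_model takes no time and is no camera call; for the wrist camera it gives the pose at the moment of the call.
- close_job(): hands the job in, once; it reports no verdict.
Trained networks look in the newest picture that a camera, given by its name, has taken for a name from the list of things; names that differ only in an ending like _2 or _b are one class to them, and where a whole thing is asked for, a point or a joint stands for the part that bears it (a point fixed in the world has none). Each returns a list of dicts, best first, with "conf" (0 to 1); they miss things now and then, are a little off and sometimes report something else, mostly with a low value. They report only what shows in the picture. A call takes as long as a camera call.
- silhouettes(camera, thing): "pixels" (400x640 bool, what is visible of it) and "at" ([column, row] in pixels, amid what is visible of it).
- tip_of(camera, thing): "at" ([column, row] in pixels: a listed point, or the origin of a listed thing).
The state is a dict: "t": time; "qpos": joint angles; "qvel": joint speeds; "joint_torque": joint torques, N m; "ee_pos": TCP position; "orientation": TCP orientation; "ft_force": force on the tool from outside, world axes, zero at the start; "moment": the same for the moment, N m; "width": finger opening in mm.
Only numpy, scipy, OpenCV 4.12 (cv2) and the standard library are available. Lean on these libraries where they do the work, as an engineer would, in place of code of your own. Each camera call takes 0.05 s, during which the arm holds its last target. There are 200 camera calls.

## Working session

There is one attempt and no reset: what is moved stays moved. The work goes in short steps, Python scripts to look and compute and a tool call to move; the robot and the scene stay as the last step left them, time stands still between calls to the robot, and variables do not carry over. Pictures are saved under pics/ and viewed, about 8 in all and at most 12, crops included, and the job is handed in when it is done.

Besides the shell and the picture viewer there is one more tool, called in YAML: its name, and indented under it one key for each argument. arm_command: Moves the arm, as the interface text tells. Its arguments: {"type":"object","properties":{"targets":{"type":"array","items":{"type":"array","items":{"type":"number"}}},"gripper":{"type":"number"}},"required":["targets"]}

```bash
mkdir -p pics; cat > h.py <<'E'
import numpy as np, cv2
from scipy.spatial.transform import Rotation as R
from workcell import *
def cam(n):
    m=camera_model(n); o=np.array(m["orientation"],float)
    Rm=o if o.shape==(3,3) else (R.from_rotvec(o).as_matrix() if o.size==3 else R.from_quat(o).as_matrix())
    return np.array(m["mtx"]),np.array(m["position"]),Rm,m
def onz(n,px,z):
    K,p,Rm,_=cam(n); d=np.linalg.inv(K)@[px[0],px[1],1]; d=Rm@(d*[1,-1,-1])
    return p+d*(z-p[2])/d[2]
def proj(n,P):
    K,p,Rm,_=cam(n); c=Rm.T@(np.array(P)-p)*[1,-1,-1]; u=K@c; return u[:2]/u[2]
E
python3 - <<'E'
from h import *
o=get_obs(); print({k:np.round(v,3) for k,v in o.items()}, tip_reach)
print(R.from_rotvec(o["orientation"]).as_matrix().round(3))
for n in("scene","side","wrist"):
    im=get_image(n); cv2.imwrite(f"pics/{n}0.png",im); print(n,camera_model(n))
    for t,z in(("blue_knob_grip",65),("blue_handle",84),("blue_tooth_tip",34),("red_knob_grip",65),("red_handle_end",84)):
        for d in tip_of(n,t)[:2]: print(t,np.round(d["at"]),round(d["conf"],2),onz(n,d["at"],z).round())
E
cd pics; python3 -c "
import cv2,numpy as np
a=cv2.imread('scene0.png');b=cv2.imread('side0.png');cv2.imwrite('both0.png',cv2.resize(np.vstack([a,b]),None,fx=.75,fy=.75))"
```

```text
{'t': np.float64(0.0), 'qpos': array([ 1.151,  0.424,  1.631, -0.   ,  1.089, -0.019]), 'qvel': array([-0.   ,  0.001, -0.002, -0.001,  0.001, -0.   ]), 'joint_torque': array([ 1.0000e-03, -5.4464e+01, -2.7366e+01,  6.4000e-02,  2.3000e-02,
       -0.0000e+00]), 'ee_pos': array([243.612, 574.996, 238.887]), 'orientation': array([-1.373, -0.908,  0.91 ]), 'ft_force': array([-0.101, -0.308, -1.404]), 'moment': array([ 0.03 , -0.022,  0.015]), 'width': np.float64(87.826)} 17.0
[[ 0.39  -0.001 -0.921]
 [ 0.921 -0.001  0.39 ]
 [-0.002 -1.     0.   ]]
scene {'mtx': array([[386.33908486,   0.        , 317.75778318],
       [  0.        , 386.33908486, 206.43754123],
       [  0.        ,   0.        ,   1.        ]]), 'position': array([ 146.0317811 , -612.58844565,  505.75117151]), 'orientation': array([ 1.03495799, -0.27975937, -0.53039706])}
blue_knob_grip [275. 204.] 0.71 [485. 121.  65.]
blue_handle [312. 178.] 0.97 [610. 156.  84.]
blue_tooth_tip [296. 205.] 0.64 [550. 137.  34.]
red_knob_grip [319. 284.] 0.65 [ 415. -177.   65.]
red_handle_end [384. 231.] 0.71 [ 595. -137.   84.]
side {'mtx': array([[375.85969204,   0.        , 326.63202772],
       [  0.        , 375.85969204, 201.98228294],
       [  0.        ,   0.        ,   1.        ]]), 'position': array([340.39208546, 637.93389792, 576.02924531]), 'orientation': array([ 0.19924771, -1.32576389, -2.56104172])}
blue_knob_grip [332. 256.] 0.85 [487. 118.  65.]
blue_handle [261. 246.] 0.91 [622. 148.  84.]
blue_tooth_tip [294. 269.] 0.44 [557. 141.  34.]
red_knob_grip [389. 182.] 0.61 [ 421. -185.   65.]
red_handle_end [318. 180.] 0.64 [ 588. -115.   84.]
wrist {'mtx': array([[295.14287897,   0.        , 320.51955059],
       [  0.        , 295.14287897, 201.79293829],
       [  0.        ,   0.        ,   1.        ]]), 'position': array([166.85255401, 608.73921972, 385.29410764]), 'orientation': array([-0.27368216, -0.18224574,  1.16017038])}
```

View pics/both0.png

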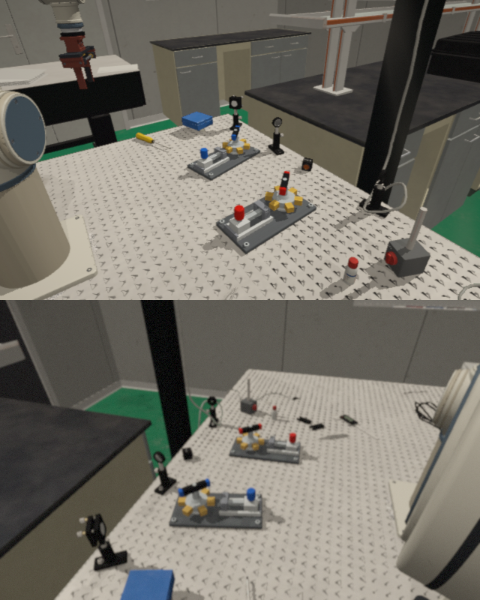

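Blue drive: knob near (486,120), spindle near (615,152), line yaw about 14°. In the side view the blue knob is at half-scale (251,494) and the handle at (195,487). The red drive is separate, at y≈-150. I'll move over for a wrist view.

arm_command:
  targets:
    - [-13,0,-29,0]
    - [-13,0,-29,0]
    - [-13,0,-29,0]
    - [-13,0,-29,0]
    - [-13,0,-29,0]
    - [-13,0,-29,0]
    - [-13,0,-29,0]
    - [-13,0,-29,0]
    - [-13,0,-29,0]
    - [-13,0,-29,0]
    - [-13,0,-29,0]
    - [-13,0,-29,0]
    - [-13,0,-29,0]
    - [-13,0,-29,0]
    - [-13,0,-29,0]
    - [-13,0,-29,0]
    - [-13,0,-29,0]
    - [-13,0,-29,0]

```text
t: 2.4
ee_pos: [634.1, 155.0, 239.7]
orientation: [-1.373, -0.909, 0.909]
ft_force: [0.7, 0.7, 0.4]
width: 87.9
```

arm_command:
  targets:
    - [0,0,0,-0.11]
    - [0,0,0,-0.11]
    - [0,0,0,-0.11]
    - [0,0,0,-0.11]
    - [0,0,0,-0.11]
    - [0,0,0,-0.1]
    - [0,0,0,0]

```text
t: 2.98
ee_pos: [633.2, 156.3, 239.6]
orientation: [-1.079, -1.393, 1.393]
ft_force: [-0.2, 0.5, 0.5]
width: 88.0
```

```bash
cat > look.py <<'E'
import sys
from h import *
n=sys.argv[1]; o=get_obs(); print({k:np.round(o[k],3) for k in("t","qpos","ee_pos","ft_force","width")})
Rm=R.from_rotvec(o["orientation"]).as_matrix(); print("toolx yaw",np.degrees(np.arctan2(Rm[1,0],Rm[0,0])).round(1))
im=get_image("wrist"); cv2.imwrite(f"pics/{n}.png",im)
P={}
for t,z in(("blue_knob_grip",65),("blue_handle",84),("blue_tooth_tip",34)):
    for i,d in enumerate(tip_of("wrist",t)[:2]):
        p=onz("wrist",d["at"],z); P.setdefault(t,p); print(t,np.round(d["at"]),round(d["conf"],2),p.round(1))
if len(P)>1 and "blue_handle" in P:
    h=P["blue_handle"]
    for t in P:
        if t!="blue_handle": v=(h-P[t])[:2]; print(t,"dist",np.linalg.norm(v).round(1),"yaw",np.degrees(np.arctan2(v[1],v[0])).round(1))
s=silhouettes("wrist","blue_handle")
if s:
    m=s[0]["pixels"]; ys,xs=np.nonzero(m); q=np.array([onz("wrist",(x,y),94)[:2] for x,y in zip(xs,ys)][::3])
    r=cv2.minAreaRect(q.astype(np.float32)); print("handle sil",round(s[0]["conf"],2),s[0]["at"],len(xs),"rect",r)
E
python3 look.py w1
```

```text
{'t': np.float64(2.983), 'qpos': array([ 0.224,  0.463,  1.566, -0.   ,  1.113, -1.6  ]), 'ee_pos': array([633.166, 156.309, 239.635]), 'ft_force': array([-0.189,  0.47 ,  0.491]), 'width': np.float64(87.964)}
toolx yaw 104.5
blue_knob_grip [328.  26.] 0.94 [478.5 124.9  65. ]
blue_handle [326. 181.] 0.62 [621.8 160.   84. ]
blue_tooth_tip [329. 113.] 0.84 [555.8 147.4  34. ]
blue_knob_grip dist 147.6 yaw 13.8
blue_tooth_tip dist 67.1 yaw 10.8Traceback (most recent call last):
  File "look.py", line 16, in <module>
    m=s[0]["pixels"]; ys,xs=np.nonzero(m); q=np.array([onz("wrist",(x,y),94)[:2] for x,y in zip(xs,ys)][::3])
                                                       ~~~^^^^^^^^^^^^^^^^^^
  File "h.py", line 9, in onz
    K,p,Rm,_=cam(n); d=np.linalg.inv(K)@[px[0],px[1],1]; d=Rm@(d*[1,-1,-1])
             ~~~^^^
  File "h.py", line 5, in cam
    m=camera_model(n); o=np.array(m["orientation"],float)
ValueError: time passes only in moves, steps and waits
```

View pics/w1.png

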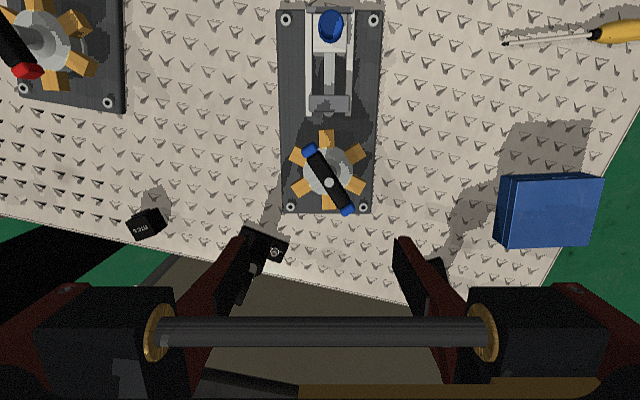

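Wrist view: knob top at (331,25), bar from (309,149) to (348,211) with its pin at (328,182), and a brass tooth facing the knob at (327,137). A black optic post stands near (262,245), so I'll work out where it is and how tall.

```bash
python3 - <<'E'
from h import *
a,b,c=[onz("wrist",p,94)[:2] for p in((309,149),(348,211),(329,182))]
print("bar",a,b,(a+b)/2,"pin",c,"yaw",np.degrees(np.arctan2(*(b-a)[::-1])),np.linalg.norm(b-a))
pl=[onz("wrist",p,12)[:2] for p in((286,19),(374,19),(291,207),(362,207))]
print("screws",np.round(pl,1)); v=(pl[2]+pl[3]-pl[0]-pl[1])/2; print("plate yaw",np.degrees(np.arctan2(v[1],v[0])))
print("knob top", onz("wrist",(331,21),80))
# post: base from side, top on same vertical
K,p,Rm,_=cam("side")
B=onz("side",(220,250),0); print("post base",B,[ (z,proj("side",[B[0],B[1],z]).round()) for z in(50,80,110,140)])
print("as wrist",[proj("wrist",[B[0],B[1],z]).round() for z in(0,50,80,110)])
E
python3 -c "
import cv2
a=cv2.imread('pics/side0.png')[140:340,120:420];cv2.imwrite('pics/sc.png',cv2.resize(a,None,fx=2.5,fy=2.5,interpolation=2))"
```

```text
bar [592.82515414 134.82971516] [645.54333847 189.4699996 ] [619.1842463  162.14985738] pin [620.20452729 162.26634842] yaw 46.025689554347906 75.92606694875555
screws [[471.4  76.4]
 [447.5 171. ]
 [685.  129.1]
 [661.8 221.1]]
plate yaw 13.518391040723825
knob top [477.66070397 127.21473397  80.        ]
post base [752.69126906 101.95495701   0.        ] [(50, array([216., 233.])), (80, array([214., 222.])), (110, array([211., 211.])), (140, array([208., 199.]))]
as wrist [array([263., 243.]), array([256., 260.]), array([251., 273.]), array([244., 288.])]
```

View pics/sc.png

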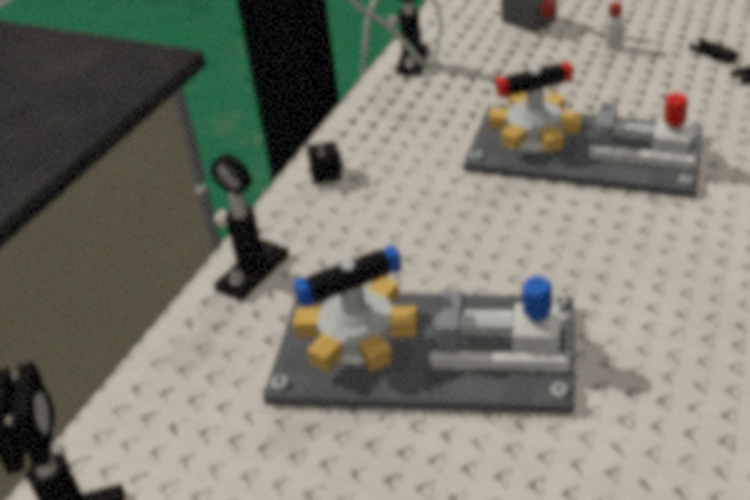

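arm_command:
  targets:
    - [1.7,0,26.2,0]
    - [1.7,0,26.2,0]
    - [1.7,0,26.2,0]
    - [1.7,0,26.2,0]
    - [1.7,0,26.2,0]
    - [1.7,0,26.2,0]
    - [0,30,0,0]
    - [0,30,0,0]
    - [0,30,0,0]
    - [0,0,0,0]

```text
t: 4.07
ee_pos: [475.1, 126.7, 145.7]
orientation: [-1.077, -1.383, 1.394]
ft_force: [-0.4, -0.8, 0.4]
width: 87.7
```

```bash
sed -i '/^s=silh/,$d' look.py; python3 look.py w2
```

```text
{'t': np.float64(4.067), 'qpos': array([ 0.236,  0.375,  1.982, -0.   ,  0.792, -1.582]), 'ee_pos': array([475.115, 126.699, 145.682]), 'ft_force': array([-0.406, -0.801,  0.437]), 'width': np.float64(87.69)}
toolx yaw 104.2
blue_knob_grip [319. 218.] 0.8 [482.4 127.5  65. ]
blue_handle [319. 378.] 0.65 [632.2 165.   84. ]
blue_knob_grip dist 154.4 yaw 14.1
```

View pics/w2.png

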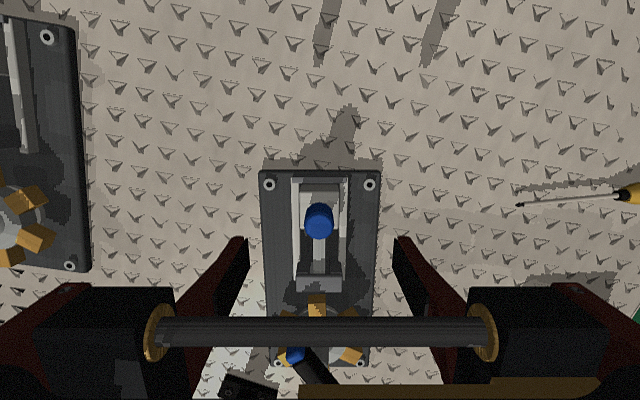

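Knob at (318,220) sits centred between the open fingers, with no obstacle. I'll lower and grip it.

arm_command:
  targets:
    - [0,19,-1.3,0]
    - [0,19,-1.3,0]
    - [0,19,-1.3,0]
    - [0,19,-1.3,0]
    - [0,0,0,0]

```text
t: 4.68
ee_pos: [483.2, 128.7, 72.8]
orientation: [-1.08, -1.389, 1.391]
ft_force: [-0.3, -0.5, 0.4]
width: 87.6
```

arm_command:
  targets:
    - [0,0,0,0]
    - [0,0,0,0]
    - [0,0,0,0]
    - [0,0,0,0]
    - [0,0,0,0]
    - [0,0,0,0]
    - [0,0,0,0]
    - [0,0,0,0]
  gripper: 0

```text
t: 5.35
ee_pos: [483.4, 128.8, 73.8]
orientation: [-1.081, -1.391, 1.39]
ft_force: [0.0, -0.3, 0.1]
width: 38.1
```

arm_command:
  targets:
    - [0,5,0,0]
    - [0,0,0,0]
    - [0,0,0,0]
    - [0,0,0,0]
    - [0,0,0,0]
    - [0,0,0,0]

```text
t: 5.85
ee_pos: [483.5, 127.5, 68.0]
orientation: [-1.081, -1.39, 1.393]
ft_force: [3.3, -9.4, -4.4]
width: 23.1
```

arm_command:
  targets:
    - [0,0,-5,0]
    - [0,0,-5,0]
    - [0,0,-5,0]
    - [0,0,-5,0]
    - [0,0,-3,0]
    - [0,0,0,0]
    - [0,0,0,0]

```text
t: 6.43
ee_pos: [503.9, 132.6, 67.9]
orientation: [-1.079, -1.386, 1.395]
ft_force: [-2.7, -11.0, 2.3]
width: 23.4
```

arm_command:
  targets:
    - [0,0,-2,0]
    - [0,0,-2,0]
    - [0,0,0,0]
    - [0,0,0,0]

```text
t: 6.77
ee_pos: [507.1, 133.4, 67.9]
orientation: [-1.078, -1.385, 1.396]
ft_force: [-3.9, -11.7, 6.6]
width: 23.4
```

arm_command:
  targets:
    - [0,0,-2,0]
    - [0,0,0,0]
    - [0,0,0,0]

```text
t: 7.02
ee_pos: [507.8, 133.6, 67.9]
orientation: [-1.076, -1.383, 1.397]
ft_force: [-7.7, -12.4, 9.6]
width: 23.5
```

arm_command:
  targets:
    - [0,0,-2,0]
    - [0,0,0,0]
    - [0,0,0,0]

```text
t: 7.27
ee_pos: [508.0, 133.6, 67.8]
orientation: [-1.074, -1.38, 1.399]
ft_force: [-13.2, -13.3, 17.0]
width: 23.3
```

Hard stop reached: 24.9 mm of travel, then the force rises. I'll ease off, open, lift, and move back for a look.

arm_command:
  targets:
    - [0,0,2,0]
    - [0,0,2,0]

```text
t: 7.43
ee_pos: [507.7, 133.5, 68.0]
orientation: [-1.079, -1.387, 1.394]
ft_force: [1.7, -10.6, -2.9]
width: 23.4
```

arm_command:
  targets:
    - [0,0,0,0]
    - [0,0,0,0]
    - [0,0,0,0]
    - [0,0,0,0]
    - [0,0,0,0]
    - [0,0,0,0]
    - [0,-30,0,0]
    - [0,-30,0,0]
    - [0,-30,-10,0]
    - [0,-20,-30,0]
    - [0,0,-30,0]
    - [0,0,-30,0]
    - [0,0,0,0]
    - [0,0,0,0]
  gripper: 100

```text
t: 8.6
ee_pos: [607.0, 160.3, 178.4]
orientation: [-1.081, -1.391, 1.39]
ft_force: [-1.7, -0.1, 0.0]
width: 88.1
```

```bash
python3 look.py w3
```

```text
{'t': np.float64(8.6), 'qpos': array([ 0.239,  0.499,  1.666,  0.   ,  0.976, -1.581]), 'ee_pos': array([607.014, 160.33 , 178.391]), 'ft_force': array([-1.669, -0.06 ,  0.046]), 'width': np.float64(88.123)}
toolx yaw 104.3
blue_knob_grip [318.  75.] 0.62 [500.2 131.2  65. ]
blue_handle [321. 223.] 0.7 [616.7 163.7  84. ]
blue_tooth_tip [320. 160.] 0.73 [571.6 150.9  34. ]
blue_knob_grip dist 120.9 yaw 15.6
blue_tooth_tip dist 46.9 yaw 15.9
```

View pics/w3.png

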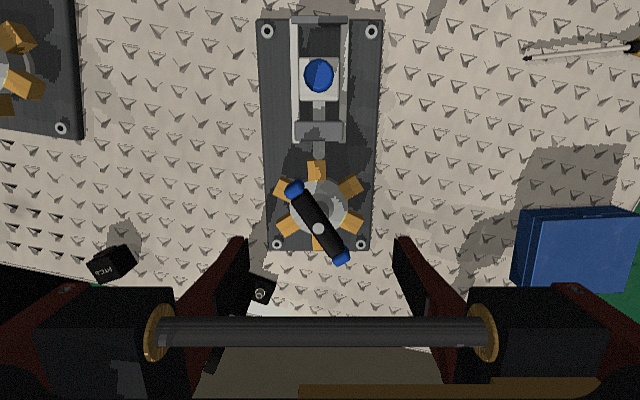

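Knob at (318,75) is home and the tooth is butted on the brass tooth at (317,165). Bar runs from (293,185) to (341,260), pin (318,228).

```bash
python3 - <<'E'
from h import *
a,b,c=[onz("wrist",p,z)[:2] for p,z in(((292,184),92),((343,261),92),((318.5,228.5),94))]
print("bar",a,b,(a+b)/2,"pin",c,"yaw",np.degrees(np.arctan2(*(b-a)[::-1])),np.linalg.norm(b-a))
pl=[onz("wrist",p,12)[:2] for p in((267,31),(371,31),(278,244),(360,244))]
v=(pl[2]+pl[3]-pl[0]-pl[1])/2; print("plate yaw",np.degrees(np.arctan2(v[1],v[0])))
E
```

```text
bar [586.87850333 131.58875172] [644.02871663 190.4083977 ] [615.45360998 160.99857471] pin [618.51127697 161.70612784] yaw 45.824738781092655 82.01157011933333
plate yaw 14.201123819584982
```

arm_command:
  targets:
    - [-1,0,-5.5,0]
    - [-1,0,-5.5,0]
    - [0,0,0,-0.11]
    - [0,0,0,-0.11]
    - [0,0,0,-0.11]
    - [0,0,0,-0.11]
    - [0,0,0,-0.11]
    - [0,25,0,0]
    - [0,25,0,0]
    - [0,25,0,0]
    - [0,17,0,0]
    - [0,0,0,0]
    - [0,0,0,0]

```text
t: 9.88
ee_pos: [617.3, 160.7, 86.0]
orientation: [-0.717, -1.768, 1.77]
ft_force: [-0.1, 0.4, -0.1]
width: 87.9
```

arm_command:
  targets:
    - [0,0,0,0]
    - [0,0,0,0]
    - [0,0,0,0]
    - [0,0,0,0]
    - [0,0,0,0]
    - [0,0,0,0]
    - [0,0,0,0]
    - [0,0,0,0]
    - [0,0,0,0]
    - [0,0,0,0]
    - [0,0,0,0]
    - [0,0,0,0]
    - [0,0,0,0]
  gripper: 0

```text
t: 10.97
ee_pos: [618.1, 160.4, 86.7]
orientation: [-0.72, -1.769, 1.77]
ft_force: [3.3, -3.7, -2.4]
width: 16.7
```

arm_command:
  targets:
    - [0,0,0,0.06]
    - [0,0,0,0.06]
    - [0,0,0,0.06]
    - [0,0,0,0.06]
    - [0,0,0,0.06]
    - [0,0,0,0.06]
    - [0,0,0,0.06]
    - [0,0,0,0.06]
    - [0,0,0,0.06]
    - [0,0,0,0]
    - [0,0,0,0]
    - [0,0,0,0]

```text
t: 11.97
ee_pos: [617.8, 160.8, 86.7]
orientation: [-1.075, -1.399, 1.398]
ft_force: [3.6, -0.8, -1.2]
width: 15.9
```

```bash
python3 look.py w4; python3 -c "
from workcell import *
print(get_obs()['moment'])"
```

```text
{'t': np.float64(11.967), 'qpos': array([ 0.236,  0.636,  1.68 , -0.   ,  0.824, -1.596]), 'ee_pos': array([617.77 , 160.842,  86.677]), 'ft_force': array([ 3.563, -0.782, -1.155]), 'width': np.float64(15.857)}
toolx yaw 104.9
blue_knob_grip [322.  33.] 0.58 [502.4 131.3  65. ]
blue_handle [322. 267.] 0.72 [620.4 162.5  84. ]
blue_tooth_tip [323. 183.] 0.84 [584.7 154.   34. ]
blue_knob_grip dist 122.1 yaw 14.8
blue_tooth_tip dist 36.7 yaw 13.3
[-0.21321607 -0.53443984  0.05481583]
```

View pics/w4.png

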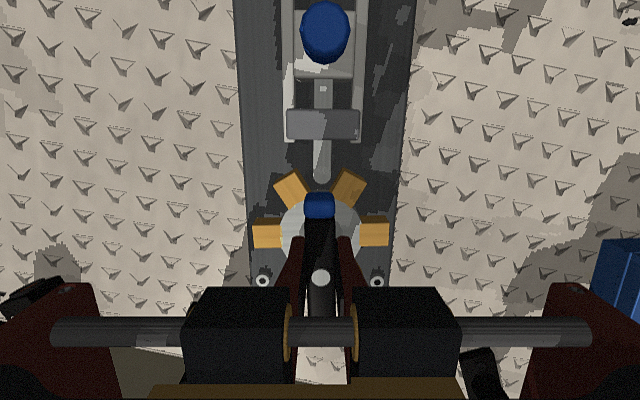

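The tooth tip at (322,183) lies in the gap between the brass teeth at (292,190) and (348,188), about 37 mm from the axis. I'll release and lift.

arm_command:
  targets:
    - [0,0,0,0]
    - [0,0,0,0]
    - [0,0,0,0]
    - [0,0,0,0]
    - [0,0,0,0]
    - [0,0,0,0]
    - [0,-25,0,0]
    - [0,-30,0,0]
    - [0,-30,0,0]
    - [0,-30,0,0]
    - [0,0,0,0]
    - [0,0,0,0]
  gripper: 100

```text
t: 13.17
ee_pos: [618.6, 161.1, 203.8]
orientation: [-1.078, -1.401, 1.395]
ft_force: [-0.7, -0.4, -0.0]
width: 87.5
```

```bash
python3 look.py w5
```

```text
{'t': np.float64(13.167), 'qpos': array([ 0.236,  0.482,  1.626,  0.   ,  1.029, -1.594]), 'ee_pos': array([618.63 , 161.11 , 203.751]), 'ft_force': array([-0.658, -0.385, -0.017]), 'width': np.float64(87.484)}
toolx yaw 104.9
blue_knob_grip [321.  63.] 0.9 [500.6 130.2  65. ]
blue_handle [317. 201.] 0.71 [616.8 157.7  84. ]
blue_tooth_tip [321. 153.] 0.85 [579.6 151.4  34. ]
blue_knob_grip dist 119.4 yaw 13.3
blue_tooth_tip dist 37.7 yaw 9.5
```

View pics/w5.png

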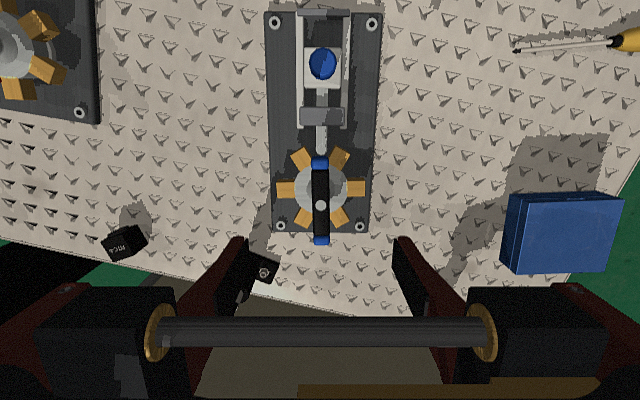

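The bar now points straight at the knob (320,160 to 321,243), the knob at (321,63) is home, and the tooth sits between two brass teeth. The gripper is clear, so I'm handing in.

```bash
python3 -c "
from workcell import *
print(close_job())"
```

```text
the job is handed in; nothing more can be done
None
```

The blue drive is in gear and I handed the job in at about 13 s; the hand-in gives no verdict.

- **Knob:** I slid the blue knob about 25 mm until it met the hard stop. The last 2 mm commanded gave almost no movement and the force rose.
- **Handle:** I gripped the bar on the spindle axis, turned it about 31° clockwise, then let go and lifted clear.

| Last check, after letting go | Measured | Required |
|---|---|---|
| Knob to spindle axis | 119 mm | below 125 mm |
| Tooth tip to spindle axis | 38 mm | below 42.5 mm |
| Wrist force | about 0 N | robot touching nothing |

- **Picture:** The last view shows the bar in line with the knob and the tooth between two brass teeth.
- **Disagreement:** In that view the line from tooth tip to spindle came out at 9.5° against about 14° for the plate. That is a few millimetres sideways, probably error in the detected handle centre, which was found with only moderate confidence (0.71).
- **Red drive:** I never went near it, and I did not measure it again at the end.

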